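# Park the rolling power-bank carriage at its charging dock

### The arm

A 6-joint arm with a two-finger parallel gripper is mounted at the origin on the work surface. World frame = base frame: x ahead of the robot, y to its left, z up, the work surface at z = 0. Lengths are in mm, angles in rad, forces in N, time in s.
With the tool pointing down it reaches from about 425 to 1125 mm from the base axis. Payload 14.9 kg.
Tool frame: the origin (TCP) lies midway between the tips of the shut fingers; the grasp point (between the pads) lies 19 mm behind it; z points along the fingers, y is the line along which they close (so a half turn about z gives the same grasp; the last joint's range is limited). The gripper opens to 91 mm and grips with 3 to 60 N. Pads are 32 mm wide; open, the fingers measure 118 mm over their backs; the gripper's body (76 mm by 178 mm) begins 60 mm behind the grasp point.
Start: joints at [1.097, 0.379, 1.734, -0, 1.028, -0.033], TCP at [298.673, 633.097, 213.932] pointing down, gripper open.
Joint ranges: [-2.77, 2.77], [-0.74, 2.19], [0, 2.66], [-1.06, 4.2], [0.31, 2.87], [-3.08, 3.08]. Speed limits (rad/s): [1.89, 1.89, 2.39, 3.14, 3.14, 3.14].

### API

Orientations are given as a 3x3 rotation matrix whose columns are the frame's x, y, z axes.
In Python, from rig import arm, snapshot, camera_model, job, spotter gives the robot as it stands. The module is installed in compiled form; this text tells all that it offers.
- The arm moves only by the tool servo_tool, never from a script. Its argument "series" is a list of rows, each a list of 7 numbers: the shift along the tool's x, y, z scaled (see below), then the turn, a rotation vector about the tool's x, y, z scaled (see below), then the opening, from -1 (shut) to 1 (fully open). In form: [[x, y, z, rx, ry, rz, grip], ...]. A call has 1 to 10 rows; each row is the pose to reach, as a shift and turn from the pose commanded when the call began, along the tool's axes at that moment; what a row does not reach only later rows make up. The controller multiplies each number of a shift by 800 mm and each number of a turn by 90 degrees. A row lasts 1/8 s, in which the tool goes at most 62.5 mm and 10.7 degrees, less where a joint would pass 70% of its speed; a pose out of reach is approached as far as the arm can. A call with a number of a shift or a turn outside -1 to 1 is refused whole. A call with a gripper value outside its range is refused whole. The fingers move at their own pace and stop on an object; "squeeze" is the grip in N (left out, the last holds). Time passes only in rows, so rows that repeat a pose let the fingers close. It gives the time, the measured TCP pose, the force, the opening and the grip force at its end, in the units of the state.
- arm.observe(): the state, without advancing time (a new reading comes with each control period).
- snapshot(name): name is "side" or "top"; returns (picture, depth): 420x560x3 uint8, red, green, blue; 420x560 float32, mm along the optical axis (not along the pixel's ray), 0 where there is no reading.
- camera_model(name): a dict with "intrinsics" (3x3 intrinsics, pixels), "dist" ([k1, k2, p1, p2, k3] as OpenCV has them; the pictures are not rectified), "cam_to_world" (4x4, takes a point from camera to world coordinates). Camera axes: x right, y up, looking along -z (the intrinsics and any distortion apply to the point x, -y, -z); pixel columns grow to the right and rows downward; lengths in mm; the calibration is good to about 2 mm. A picture is of the moment at which its call begins. camera_model takes no time and is no camera call.
- job.job_done(): hands the job in; it is judged then, once.
Trained networks look in the newest picture that a camera, given by its name, has taken for a name from the list of things; names that differ only in an ending like _2 or _b are one class to them, and where a whole thing is asked for, a point or a joint stands for the part that bears it (a point fixed in the world has none). Each returns a list of dicts, best first, with "p" (0 to 1); they miss things now and then, are a little off and sometimes report something else, mostly with a low value. They report only what shows in the picture. A call takes as long as a camera call. They do not tell look-alikes from the thing itself.
- spotter.outline_of(thing, camera): "pixels" (420x560 bool, what is visible of it) and "at" ([column, row] in pixels, amid what is visible of it).
- spotter.pinpoint(thing, camera): "at" ([column, row] in pixels: a listed point, or the origin of a listed thing).
The state is a dict: "time": time; "joints": joint angles; "dq": joint speeds; "effort": joint torques, N m; "ee_pos": TCP position; "orientation": TCP orientation; "ft_force": force on the tool from outside, world axes, zero at the start; "wrist_torque": the same for the moment, N m; "width": finger opening in mm; "gripper_force": force on a finger pad.
Only numpy, scipy, OpenCV 4.12 (cv2) and the standard library are available. Lean on these libraries where they do the work, as an engineer would, in place of code of your own. Each camera call takes 0.05 s, during which the arm holds its last target. There are 200 camera calls.

### The job

Push the rolling carriage with the power bank along its rail by its sprung end buffers, and brake it gently so that it comes to rest with its index blade in line with the marker post of the charging pad, then take the hand away and leave it standing there. It must never run into either end stop or go faster than 0.25 m/s, the buffers must not be bottomed, and only the buffers' end faces may be touched: do not grip, press or drag the carriage from above. Leave the other things on the table as they are.

Things in the scene. Friction and masses are not known exactly. Their poses are not given: they have to be found in the camera images.
- rail: aluminium rail fixed to the table, 70 mm wide (x), 640 mm long (y), 10 mm high, with fixed black rubber end stops 34 mm high, their faces at y = +-300 mm. Origin: centre of its underside, on the table. Its y axis is the direction of travel, about parallel to world y (within 0.12 rad).
- carriage (a joint): carriage position in m along the rail's +y; 0 = its middle at the rail's origin; its 200 mm chassis meets the end stops at +-0.200. It starts near the -y end; the dock lies further to +y. On ball-bearing rollers: nominally 3.0 kg rolling in all (2.4 to 3.8), viscous drag 0.4 N s/m, dry friction only 0.004 N, so it coasts for many seconds.
- tray (a point): bolted on the carriage: aluminium deck 160 x 200 mm, two grey buffer housings (120 mm in x, y from +-50 to +-100 mm, tops at z = 100 mm) and between them the strapped-down charcoal power bank (145 x 72 mm, top at z = 64 mm). Origin: on the rail's centre line at table height, at the carriage's middle; axes as the rail's. Not to be touched.
- tray_index (a point): top of the thin aluminium index blade (8 mm in y, 100 mm above the table) that stands on the carriage's far side (+x, 110 mm from the rail's centre line) at the middle of the carriage's length and of the power bank.
- dock: white charging pad fixed beyond the rail, 150 (x) x 60 (y) x 12 mm, with an aluminium marker post 12 x 8 x 110 mm at its far end (68 mm along its +x). Origin: centre of its underside; axes parallel to the rail's. Parked: tray_index at y = 0 in this frame. It sits at y = 0.03 to 0.13 m in the rail's frame.
- buffer_rear (a joint): how far in m the sprung buffer at the carriage's -y end is pressed in: 0 free, hard bottom at 0.045. Spring 25 N/m, hardly damped (0.25 N s/m), moving mass 0.13 kg: the carriage bounces back off a still finger. A black block 110 mm wide (x), z = 36 to 86 mm, 60 mm out of its housing; pushing its end face to +y drives the carriage. Its top is not to be pressed.
- buffer_front (a joint): the same for the sprung buffer at the +y end; pushing its end face towards -y slows the carriage.
- rear_face (a point): centre of the rear buffer's flat end face, 61 mm above the table; 160 mm to -y of the carriage's middle when the buffer is free.
- front_face (a point): centre of the front buffer's flat end face, 61 mm above the table; 160 mm to +y of the carriage's middle when the buffer is free.
- key_dish: bystander: clear glass dish of keys, 104 mm across, 35 mm high; origin at the centre of its underside.
- lip_balm: bystander: blue lip balm tube standing up, 19 mm across, 67 mm high; origin at the centre of its underside.
- phone_stand: bystander: folding aluminium phone stand, foot 90 x 70 mm, 140 mm high; origin at the centre of its underside.
- sanitiser: bystander: clear bottle, 48 mm across, 130 mm high; origin at the centre of its underside.
- glasses_case: bystander: grey glasses case lying, 60 x 150 x 35 mm; origin at the centre of its underside.
- shoe_brush: bystander: wooden shoe brush lying, 50 x 130 x 36 mm; origin at the centre of its underside.
- padlock: bystander: brass padlock standing, 40 x 18 x 61 mm; origin at the centre of its underside.
Mind the look-alikes: they are no part of the job. What is shaped like the dock but orange, purple or yellow is not meant.

How it is judged (in metres and radians):
On the way, in this order (a step that is already met when the one before it is completed fails the run):
1. the carriage has rolled well away from where it started (distance of tray_index from where it was at the start of the episode above 0.08 m), for 0.1 s.
2. the carriage stands still with its index blade in line with the dock's post (y of tray_index in the frame of dock between -0.015 and 0.015 m and velocity of joint carriage between -0.006 and 0.006 m/s), for 1 s.
At the end, for the whole second after the job is handed in: The index blade is within 15 mm of the marker post along the rail and the carriage is at rest (slower than 6 mm/s), with the robot touching nothing (all of step 2).
It fails at once if the carriage strikes an end stop (value of joint carriage above 0.196 m or value of joint carriage below -0.196 m).
It fails at once if the carriage is raced (over 0.25 m/s) (velocity of joint carriage above 0.25 m/s or velocity of joint carriage below -0.25 m/s).
It fails at once if a buffer is bottomed (value of joint any of buffer_rear, buffer_front above 0.043 m).
It fails at once if the carriage is touched elsewhere than on the buffers' end faces (contact force between any of the arm, the fingers and carriage_c0 above 1 N or contact force between any of the arm, the fingers and carriage_c1 above 1 N or contact force between any of the arm, the fingers and carriage_c2 above 1 N or contact force between any of the arm, the fingers and carriage_c3 above 1 N or contact force between any of the arm, the fingers and carriage_c4 above 1 N or contact force between any of the arm, the fingers and carriage_c5 above 1 N or contact force between any of the arm, the fingers and buffer_rear_c1 above 1 N or contact force between any of the arm, the fingers and buffer_front_c1 above 1 N).
It fails at once if a bystander is disturbed (distance of any of key_dish, lip_balm, phone_stand, sanitiser, glasses_case, shoe_brush, padlock from where it was at the start of the episode above 0.03 m).
It also fails if it takes over 45 s, if anything falls off the work surface, if the arm or the gripper's body presses on something with over 40 N, if the wrist force passes 120 N, or if a joint passes its speed limit or range.

## Working session

There is one attempt and no reset: what is moved stays moved. The work goes in short steps, Python scripts to look and compute and a tool call to move; the robot and the scene stay as the last step left them, time stands still between calls to the robot, and variables do not carry over. Pictures are saved under pics/ and viewed, at most 10 in all, crops included, and the job is handed in when it is done.

Besides the shell and the picture viewer there is one more tool, called after "Request:" as name(argument=value, ...) on one line, values as JSON. servo_tool: Moves the arm, as the interface text tells. Shifts and turns lie within -1 to 1; 1 stands for 800 mm of shift or 90 degrees of turn. Its arguments: {"type":"object","properties":{"series":{"type":"array","items":{"type":"array","items":{"type":"number","minimum":-1,"maximum":1}}},"squeeze":{"type":"number"}},"required":["series"]}

```bash
mkdir -p pics
cat > h.py <<'E'
import numpy as np, cv2
from rig import arm, snapshot, camera_model, job, spotter
def ray(cam,px):
    m=camera_model(cam);u=cv2.undistortPoints(np.array([[px]],float),np.array(m["intrinsics"],float),np.array(m["dist"],float))[0,0]
    T=np.array(m["cam_to_world"],float);d=T[:3,:3]@np.array([u[0],-u[1],-1.]);return T[:3,3],d
def atz(cam,px,z):
    o,d=ray(cam,px);return o+d*(z-o[2])/d[2]
def deproj(cam,px,depth):
    o,d=ray(cam,px);return o+d*depth
E
python3 - <<'E'
from h import *
s=arm.observe();print(s["time"],s["ee_pos"],np.round(s["orientation"],3).tolist(),s["width"],s["ft_force"])
Z=dict(tray_index=100,rear_face=61,front_face=61,dock=0,rail=0,tray=0)
for c in("top","side"):
    im,d=snapshot(c);cv2.imwrite(f"pics/{c}0.png",im[...,::-1]);np.save(f"{c}.npy",d)
    print(c,np.round(np.array(camera_model(c)["cam_to_world"])[:3],2).tolist())
    for n,z in Z.items():
        for r in spotter.pinpoint(n,c)[:4]: print(c,n,round(r["p"],2),np.round(r["at"],1),np.round(atz(c,r["at"],z),1))
print(arm.observe()["time"])
E
```

```text
0.0 [298.46104744 632.72569747 213.26501902] [[-0.904, 0.427, -0.001], [0.427, 0.904, -0.001], [0.0, -0.001, -1.0]] 91.23564256413496 [-0.57699285 -0.38197842 -0.47000461]
top [[0.02, 0.99, -0.14, 395.29], [-1.0, 0.02, 0.0, 108.21], [0.01, 0.14, 0.99, 1253.18]]
top tray_index 0.66 [369.3 193.4] [ 635.9 -150.9  100. ]
top rear_face 0.73 [420.  243.9] [ 497.6 -304.1   61. ]
top front_face 0.65 [308.6 229.7] [533.   18.6  61. ]
top dock 0.66 [159.2 227.7] [538.  470.1   0. ]
top dock 0.66 [138.8 288.5] [354.7 519.5   0. ]
top dock 0.61 [209.  306.8] [304.2 308.6   0. ]
top dock 0.6 [272.1 184.1] [680.7 128.6   0. ]
top rail 0.69 [310.3 230.7] [537.1   8.8   0. ]
side [[0.95, 0.2, -0.24, 213.6], [-0.31, 0.64, -0.7, -873.6], [0.01, 0.74, 0.67, 985.45]]
side tray_index 0.74 [350.6 261.1] [ 634.  -163.8  100. ]
side rear_face 0.75 [322.3 328.3] [ 512.8 -296.5   61. ]
side front_face 0.76 [288.5 228. ] [543.6  24.6  61. ]
side front_face 0.72 [318.  163.5] [720.9 266.   61. ]
side front_face 0.39 [289.6 246.1] [525.1 -38.7  61. ]
side dock 0.81 [320.7 211.7] [676.8 120.6   0. ]
side dock 0.79 [246.6 150.7] [551.1 478.1   0. ]
side dock 0.68 [185.9 153.1] [353.6 525.4   0. ]
side dock 0.59 [185.2 194.3] [314.3 314.4   0. ]
side rail 0.72 [285.7 246.9] [534.6  16.7   0. ]
side tray 0.51 [420.8 333.2] [ 747.5 -344.6    0. ]
0.7
```

View pics/top0.png

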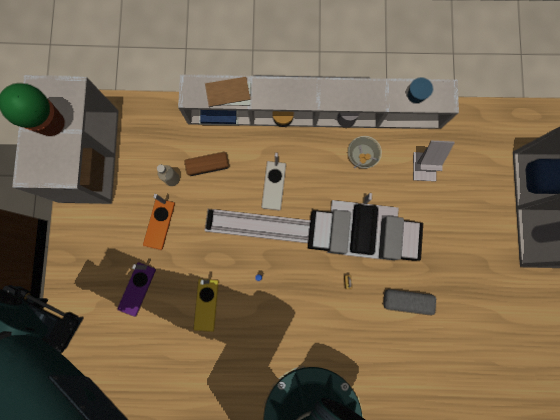

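View pics/side0.png

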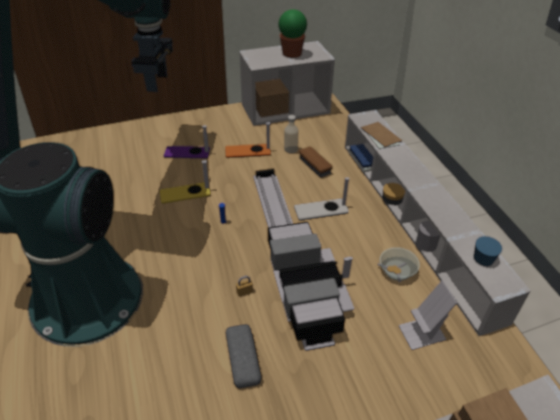

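White pad at top (272,184) / side (321,211) is the dock. Orange (159,223), purple (137,290) and yellow (206,305) are look-alikes, because they are the wrong colour and lie on the wrong side of or beyond the rail's end. Next I'll enlarge that crop and get the geometry from depth.

```bash
cat >> h.py <<'E'
def cloud(cam,depth):
    m=camera_model(cam);h,w=depth.shape;g=np.stack(np.meshgrid(np.arange(w),np.arange(h)),-1).reshape(-1,1,2).astype(float)
    u=cv2.undistortPoints(g,np.array(m["intrinsics"],float),np.array(m["dist"],float))[:,0]
    T=np.array(m["cam_to_world"],float);P=np.c_[u[:,0],-u[:,1],-np.ones(len(u))]*depth.reshape(-1,1)
    P=P@T[:3,:3].T+T[:3,3];P[depth.reshape(-1)<=0]=np.nan;return P.reshape(h,w,3)
E
python3 - <<'E'
from h import *
im=cv2.imread("pics/top0.png");c=cv2.resize(im[130:270,190:440],None,fx=3,fy=3,interpolation=cv2.INTER_CUBIC);cv2.imwrite("pics/crop_top.png",c)
for cam in("top","side"):
    P=cloud(cam,np.load(cam+".npy"));np.save(cam+"P.npy",P)
    X,Y,Z=P[...,0],P[...,1],P[...,2]
    def show(n,m):
        q=P[m];print(cam,n,len(q),np.round(np.median(q,0),1) if len(q) else "", np.round(q.min(0),0) if len(q) else "",np.round(q.max(0),0) if len(q) else "")
    show("table",(abs(Z)<6)&(X>400)&(X<450)&(Y>0)&(Y<200))
    show("housing",(abs(Z-100)<5)&(X>440)&(X<590)&(Y>-330)&(Y<50))
    show("buf86",(abs(Z-86)<5)&(X>440)&(X<600)&(Y>-330)&(Y<50))
    show("blade",(Z>80)&(Z<108)&(X>612)&(X<660)&(Y>-200)&(Y<-110))
    show("post",(Z>70)&(Z<118)&(X>710)&(X<770)&(Y>90)&(Y<170))
    show("dock12",(abs(Z-12)<5)&(X>590)&(X<770)&(Y>70)&(Y<180))
    m=(abs(Z-86)<4)&(X>440)&(X<600)&(Y>-330)&(Y<50)
    r=cv2.minAreaRect(P[m][:,:2].astype(np.float32));print("buf rect",r)
    m=(abs(Z-100)<4)&(X>440)&(X<590)&(Y>-330)&(Y<50);print("hous rect",cv2.minAreaRect(P[m][:,:2].astype(np.float32)))
    m=(Z>5)&(Z<40)&(X>490)&(X<610)&(Y>50)&(Y<345);print("rail part",cv2.minAreaRect(P[m][:,:2].astype(np.float32)))
    m=(abs(Z-12)<5)&(X>590)&(X<770)&(Y>70)&(Y<180);print("dock rect",cv2.minAreaRect(P[m][:,:2].astype(np.float32)))
E
```

```text
top table 1077 [4.249e+02 9.990e+01 1.000e-01] [400.   0.  -6.] [450. 200.   6.]
top housing 1432 [520.3 -93.   99.7] [ 453. -288.   95.] [587.   0. 105.]
top buf86 1244 [518.2 -46.   88. ] [ 452. -304.   81.] [588.  22.  91.]
top blade 31 [ 628.7 -152.5   97.4] [ 620. -159.   82.] [ 638. -149.  103.]
top post 24 [739.7 120.2  98.5] [737. 115.  71.] [751. 123. 114.]
top dock12 863 [672.7 126.2  11.8] [591.  82.   7.] [757. 180.  17.]
buf rect ((519.3930053710938, -141.36532592773438), (320.9156799316406, 118.3927001953125), 84.55913543701172)
hous rect ((520.5025024414062, -135.46890258789062), (249.43023681640625, 119.27220153808594), 84.481689453125)
rail part ((550.1107177734375, 197.3515167236328), (119.0215835571289, 294.6190490722656), 0.2793843746185303)
dock rect ((674.986328125, 121.6212158203125), (86.29637145996094, 176.81393432617188), 76.26443481445312)
side table 892 [425.6  89.9   0.8] [400.   0.  -5.] [450. 200.   6.]
side housing 1758 [ 519.2 -201.   100.7] [ 453. -291.   95.] [589.  -4. 105.]
side buf86 1200 [ 511.  -252.4   88.3] [ 453. -308.   81.] [589.  22.  91.]
side blade 62 [ 629.8 -156.3   95.7] [ 621. -160.   82.] [ 640. -150.  106.]
side post 62 [745.8 114.9  90.6] [739. 108.  70.] [754. 122. 115.]
side dock12 701 [673.5 118.1  13.2] [601.  73.   7.] [755. 169.  17.]
buf rect ((521.5391845703125, -142.8805694580078), (324.83184814453125, 119.43573760986328), 84.42233276367188)
hous rect ((521.2080688476562, -145.2228546142578), (283.7611389160156, 119.84652709960938), 84.47187805175781)
rail part ((551.89697265625, 208.6324462890625), (115.56295776367188, 251.0926971435547), 0.004985400941222906)
dock rect ((682.657958984375, 129.48867797851562), (88.06996154785156, 159.791015625), 80.955810546875)
```

View pics/crop_top.png

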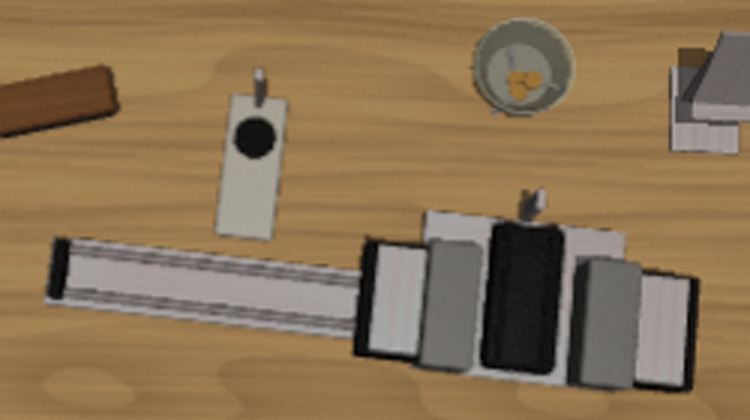

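The crop shows the white dock with its post at crop (260,85). The carriage blade is at crop (535,205) and the rail is clear up to the end stop at crop (60,270). The required travel is about 281 mm along u = (0.096, 0.995). Moving now.

Request:
servo_tool(series=[[-0.6025, -0.4517, 0.016, 0, 0, 0.78, -1], [-0.6025, -0.4517, 0.016, 0, 0, 0.78, -1], [-0.6025, -0.4517, 0.016, 0, 0, 0.78, -1], [-0.6025, -0.4517, 0.016, 0, 0, 0.78, -1], [-0.6025, -0.4517, 0.016, 0, 0, 0.78, -1], [-0.6025, -0.4517, 0.016, 0, 0, 0.78, -1], [-0.6025, -0.4517, 0.016, 0, 0, 0.78, -1], [-0.6025, -0.4517, 0.016, 0, 0, 0.78, -1], [-0.6025, -0.4517, 0.016, 0, 0, 0.78, -1], [-0.6025, -0.4517, 0.016, 0, 0, 0.78, -1]], squeeze=10)

```text
time: 1.95
ee_pos: [581.4, 98.2, 201.3]
orientation: [[0.097, 0.995, 0.0], [0.995, -0.097, -0.0], [0.0, 0.0, -1.0]]
ft_force: [0.3, 0.2, -0.0]
width: 0.8
gripper_force: 0.0
```

Request:
servo_tool(series=[[-0.6, -0.046, 0.06, 0, 0, 0, -1], [-0.6, -0.046, 0.06, 0, 0, 0, -1], [-0.6, -0.046, 0.06, 0, 0, 0, -1], [-0.6, -0.046, 0.06, 0, 0, 0, -1], [-0.6, -0.046, 0.06, 0, 0, 0, -1], [-0.6, -0.046, 0.06, 0, 0, 0, -1], [-0.6, -0.046, 0.06, 0, 0, 0, -1], [-0.6, -0.046, 0.06, 0, 0, 0, -1], [-0.58, -0.046, 0.186, 0, 0, 0, -1], [-0.56, -0.046, 0.186, 0, 0, 0, -1]])

```text
time: 3.2
ee_pos: [500.4, -342.3, 50.3]
orientation: [[0.097, 0.995, -0.001], [0.995, -0.097, 0.0], [0.0, -0.001, -1.0]]
ft_force: [1.1, 0.1, -0.0]
width: 0.0
gripper_force: 0.0
```

Request:
servo_tool(series=[[0.0125, 0, 0, 0, 0, 0, -1], [0.01875, 0, 0, 0, 0, 0, -1], [0.025, 0, 0, 0, 0, 0, -1], [0.03125, 0, 0, 0, 0, 0, -1], [0.0375, 0, 0, 0, 0, 0, -1], [0.04375, 0, 0, 0, 0, 0, -1], [0.05, 0, 0, 0, 0, 0, -1], [0.05625, 0, 0, 0, 0, 0, -1], [0.0625, 0, 0, 0, 0, 0, -1], [0.06875, 0, 0, 0, 0, 0, -1]])

```text
time: 4.45
ee_pos: [506.4, -286.7, 52.3]
orientation: [[0.095, 0.995, -0.0], [0.995, -0.095, 0.0], [0.0, -0.0, -1.0]]
ft_force: [0.1, -0.2, -0.7]
width: 0.4
gripper_force: 0.1
```

```bash
cat >> h.py <<'E'
U=np.array([.0958,.9954]);V=np.array([.9954,-.0958])
def meas(cams=("top","side"),save=None):
    """s along rail of blade relative to its start, from housings/blade depth and network"""
    for c in cams:
        t=arm.observe()["time"];im,d=snapshot(c);P=cloud(c,d)
        s=P[...,:2]@U;v=P[...,:2]@V;Z=P[...,2]
        # rail centre line v0
        m=(Z>75)&(Z<108)&(abs(v-641.5)<12)&(s>-125)&(s<260)
        b=s[m];r=spotter.pinpoint("tray_index",c)
        if save: cv2.imwrite(f"pics/{save}_{c}.png",im[...,::-1])
        print(c,"t%.2f"%t,"blade",len(b),np.round(np.percentile(b,[5,50,95]),1) if len(b) else "","net",[(round(x["p"],2),round(float(atz(c,x["at"],100)[:2]@U),1)) for x in r[:2]])
E
python3 - <<'E'
from h import *
P=np.load("topP.npy");m=(P[...,2]>82)&(P[...,2]<108)&(P[...,0]>612)&(P[...,0]<660)&(P[...,1]>-200)&(P[...,1]<-110)
print("start blade v,s",np.median(P[m][:,:2]@V),np.median(P[m][:,:2]@U))
for c in("top","side"):
    P=np.load(c+"P.npy");m=(P[...,2]>70)&(P[...,2]<118)&(abs(P[...,0]-740)<30)&(P[...,1]>90)&(P[...,1]<170)
    q=P[m];print(c,"post s",np.percentile(q[:,:2]@U,[5,50,95]),np.median(q[:,:2]@V))
meas(save="a");print(arm.observe()["ft_force"],arm.observe()["ee_pos"])
E
```

```text
start blade v,s 640.2224865542297 -91.09188491444739
top post s [185.89000316 190.47454946 193.51183039] 724.7438822685208
side post s [180.59229049 185.84258947 191.64364606] 731.4551988601047
top t4.45 blade 30 [-72.  -66.8 -64.1] net [(0.55, -63.1)]
side t4.55 blade 0  net []
[-0.79641206  0.2822047   0.1977216 ] [ 506.40281179 -286.99878454   52.30722478]
```

Run:
```python
from h import *
meas(("top",));meas(("top",));meas(("top",));print(arm.observe()["time"],arm.observe()["ft_force"])
```

```text
top t4.65 blade 34 [-57.8 -53.1 -50.1] net [(0.82, -56.2)]
top t4.75 blade 32 [-51.4 -46.4 -43.4] net [(0.67, -42.2), (0.2, -58.0)]
top t4.85 blade 37 [-43.8 -38.2 -34.3] net [(0.68, -35.8)]
4.95 [0.31699094 0.23112461 0.17823526]
```

View pics/a_top.png

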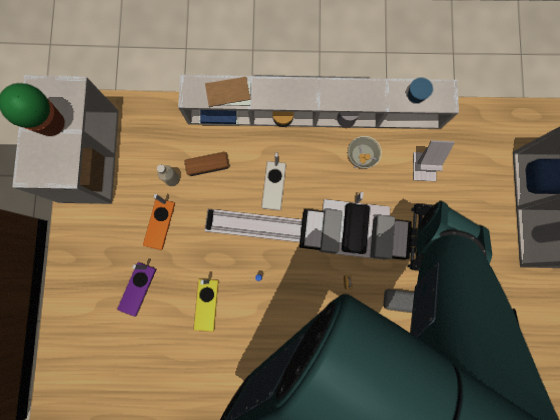

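The picture shows the finger at (418,240) just behind the rear buffer, and the carriage rolling free at about 72 mm/s. Moving to the front now.

Request:
servo_tool(series=[[-0.01, 0, -0.075, 0, 0, 0, -1], [0.02, 0, -0.1, 0, 0, 0, -1], [0.749, 0, -0.1, 0, 0, 0, -1], [0.749, 0, -0.1, 0, 0, 0, -1], [0.749, 0, -0.1, 0, 0, 0, -1], [0.749, 0, -0.1, 0, 0, 0, -1], [0.749, 0, -0.1, 0, 0, 0, -1], [0.749, 0, -0.1, 0, 0, 0, -1], [0.749, 0, -0.1, 0, 0, 0, -1], [0.749, 0, -0.1, 0, 0, 0, -1]])

```text
time: 6.2
ee_pos: [555.5, 228.7, 132.5]
orientation: [[0.095, 0.995, 0.0], [0.995, -0.095, 0.0], [0.0, 0.0, -1.0]]
ft_force: [1.3, -1.2, 0.1]
width: 0.3
gripper_force: 0.0
```

Run:
```python
from h import *
meas();o=arm.observe();print(o["time"],o["ee_pos"],o["ee_pos"][:2]@U,o["ee_pos"][:2]@V)
```

```text
top t6.20 blade 28 [37.  41.2 44.5] net [(0.7, 40.5)]
side t6.30 blade 75 [38.2 40.7 46.7] net [(0.73, 41.6)]
6.4 [555.21343611 227.387066   132.12605554] 279.53053267686613 530.87577338491
```

Request:
servo_tool(series=[[0.1, 0, 0, 0, 0, 0, -1], [0.1, 0, 0.02, 0, 0, 0, -1], [0.1, 0, 0.1, 0, 0, 0, -1], [0.1, 0, 0.1, 0, 0, 0, -1]])

```text
time: 6.9
ee_pos: [560.1, 303.5, 48.2]
orientation: [[0.096, 0.995, -0.007], [0.995, -0.096, -0.004], [-0.005, -0.007, -1.0]]
ft_force: [-0.4, -0.5, 0.6]
width: 0.5
gripper_force: 0.0
```

Run:
```python
from h import *
meas();o=arm.observe();print(o["time"],o["ee_pos"],o["ee_pos"][:2]@U,o["ee_pos"][:2]@V)
```

```text
top t6.90 blade 29 [71.2 74.6 78.5] net [(0.62, 76.2)]
side t7.00 blade 73 [70.9 74.6 79. ] net [(0.61, -110.6), (0.6, 81.0)]
7.1 [564.33750221 306.0295769   54.5264696 ] 358.6853735533998 532.4239162297241
```

Request:
servo_tool(series=[[-0.004, 0, 0, 0, 0, 0, -1], [-0.004, 0, 0, 0, 0, 0, -1], [-0.004, 0, 0, 0, 0, 0, -1], [-0.004, 0, 0, 0, 0, 0, -1], [-0.004, 0, 0, 0, 0, 0, -1], [-0.004, 0, 0, 0, 0, 0, -1], [-0.004, 0, 0, 0, 0, 0, -1], [-0.004, 0, 0, 0, 0, 0, -1], [-0.004, 0, 0, 0, 0, 0, -1], [-0.004, 0, 0, 0, 0, 0, -1]])

```text
time: 8.35
ee_pos: [562.8, 303.0, 52.3]
orientation: [[0.095, 0.995, -0.0], [0.995, -0.095, -0.0], [-0.0, -0.0, -1.0]]
ft_force: [-0.3, -0.1, -0.3]
width: 0.6
gripper_force: 0.0
```

Run:
```python
from h import *
meas(save="b");o=arm.observe();print(o["time"],o["ee_pos"],o["ee_pos"][:2]@U,o["ee_pos"][:2]@V)
```

```text
top t8.35 blade 25 [129.2 132.6 136.1] net [(0.71, 136.9)]
side t8.45 blade 66 [127.8 132.1 136.4] net [(0.77, 132.2)]
8.55 [562.82119655 303.0339391   52.35096983] 355.5582536069664 531.2015676845654
```

View pics/b_side.png

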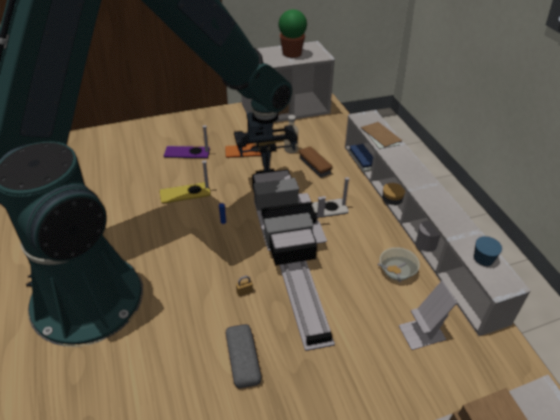

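The side view shows the finger down ahead of the front buffer at (268,165), with the blade (321,205) approaching the post (346,190). I'll hold here.

Request:
servo_tool(series=[[0, 0, 0, 0, 0, 0, -1], [0, 0, 0, 0, 0, 0, -1], [0, 0, 0, 0, 0, 0, -1], [0, 0, 0, 0, 0, 0, -1], [0, 0, 0, 0, 0, 0, -1], [0, 0, 0, 0, 0, 0, -1], [0, 0, 0, 0, 0, 0, -1], [0, 0, 0, 0, 0, 0, -1], [0, 0, 0, 0, 0, 0, -1], [0, 0, 0, 0, 0, 0, -1]])

```text
time: 9.8
ee_pos: [562.8, 303.0, 52.3]
orientation: [[0.095, 0.995, -0.0], [0.995, -0.095, -0.0], [-0.0, 0.0, -1.0]]
ft_force: [0.8, 0.1, -0.6]
width: 0.7
gripper_force: 0.0
```

Run:
```python
from h import *
meas();o=arm.observe();print(o["time"],o["ft_force"],o["ee_pos"][:2]@U)
```

```text
top t9.80 blade 27 [172.5 176.2 179.9] net [(0.69, 181.8)]
side t9.90 blade 65 [171.5 174.9 178.9] net [(0.75, 179.5), (0.43, 279.1)]
10.0 [-0.08981491 -0.29875034  0.45889887] 355.5449934200069
```

Request:
servo_tool(series=[[0, 0, 0, 0, 0, 0, -1], [0, 0, 0, 0, 0, 0, -1], [0, 0, 0, 0, 0, 0, -1]])

```text
time: 10.38
ee_pos: [562.8, 303.0, 52.3]
orientation: [[0.095, 0.995, 0.0], [0.995, -0.095, 0.0], [0.0, 0.0, -1.0]]
ft_force: [0.1, 1.3, -0.5]
width: 0.7
gripper_force: 0.1
```

Run:
```python
from h import *
meas(("top",));o=arm.observe();print(o["time"],o["ft_force"],o["ee_pos"][:2]@U)
```

```text
top t10.38 blade 24 [182.8 186.5 190.1] net [(0.75, 188.3)]
10.475 [-0.96378759  0.63135944 -0.06485864] 355.5299310459359
```

Request:
servo_tool(series=[[0, 0, 0, 0, 0, 0, -1], [0.08, 0, 0, 0, 0, 0, -1], [0.12, 0, 0, 0, 0, 0, -1], [0.12, 0, 0, 0, 0, 0, -1]])

```text
time: 10.98
ee_pos: [571.9, 400.5, 52.3]
orientation: [[0.093, 0.996, 0.001], [0.996, -0.093, 0.0], [0.0, 0.001, -1.0]]
ft_force: [-0.9, -0.2, 0.2]
width: 0.6
gripper_force: 0.0
```

Run:
```python
from h import *
meas();o=arm.observe();print(o["time"],o["ft_force"],o["ee_pos"][:2]@U)
```

```text
top t10.97 blade 24 [177.2 180.4 183.6] net [(0.79, 180.5), (0.33, 10.5)]
side t11.07 blade 67 [171.3 175.  180.2] net [(0.92, 171.2)]
11.175 [ 0.09531676  0.26713268 -0.0047234 ] 450.46294557873114
```

Run:
```python
from h import *
for i in range(3): meas(("top",))
o=arm.observe();print(o["time"])
```

```text
top t11.18 blade 25 [174.1 177.4 181.2] net [(0.74, 179.1)]
top t11.28 blade 27 [172.9 177.  180.1] net [(0.72, 179.5), (0.7, 13.4)]
top t11.38 blade 24 [171.9 175.1 178.7] net [(0.68, 186.0), (0.2, 339.7)]
11.475
```

It rebounds slowly at about -13 mm/s. I'll go to the rear side and turn it back gently.

Request:
servo_tool(series=[[0, 0, -0.07, 0, 0, 0, -1], [-0.05, 0, -0.1, 0, 0, 0, -1], [-0.604, 0, -0.1, 0, 0, 0, -1], [-0.604, 0, -0.1, 0, 0, 0, -1], [-0.604, 0, -0.1, 0, 0, 0, -1], [-0.604, 0, -0.1, 0, 0, 0, -1], [-0.604, 0, -0.1, 0, 0, 0, -1], [-0.604, 0, -0.1, 0, 0, 0, -1], [-0.604, 0, -0.1, 0, 0, 0, -1], [-0.604, 0, -0.1, 0, 0, 0, -1]])

```text
time: 12.72
ee_pos: [525.5, -85.6, 132.5]
orientation: [[0.099, 0.995, 0.0], [0.995, -0.099, -0.0], [-0.0, 0.0, -1.0]]
ft_force: [-0.4, -0.9, -0.4]
width: 0.3
gripper_force: 0.0
```

Run:
```python
from h import *
meas(("top",));meas(("top",));o=arm.observe();print(o["time"],o["ee_pos"],o["ee_pos"][:2]@U,o["ee_pos"][:2]@V)
```

```text
top t12.72 blade 22 [160.4 163.7 167. ] net [(0.58, 169.3)]
top t12.82 blade 24 [159.8 163.3 167. ] net [(0.93, 165.2)]
12.925 [526.01537265 -81.64870346 132.34895204] -30.880846724356 531.4176477261997
```

Request:
servo_tool(series=[[0, 0, 0.05, 0, 0, 0, -1], [0, 0, 0.1, 0, 0, 0, -1], [0.0125, 0, 0.1, 0, 0, 0, -1], [0.013, 0, 0.1, 0, 0, 0, -1], [0.0135, 0, 0.1, 0, 0, 0, -1], [0.014, 0, 0.1, 0, 0, 0, -1], [0.0145, 0, 0.1, 0, 0, 0, -1], [0.015, 0, 0.1, 0, 0, 0, -1]])

```text
time: 13.92
ee_pos: [527.2, -70.6, 52.6]
orientation: [[0.095, 0.995, 0.0], [0.995, -0.095, -0.0], [-0.0, 0.0, -1.0]]
ft_force: [-0.2, -0.6, -0.5]
width: 0.2
gripper_force: 0.0
```

Run:
```python
from h import *
meas(("top",));meas(("side",),save="c");o=arm.observe();print(o["time"],o["ee_pos"],o["ee_pos"][:2]@U,o["ee_pos"][:2]@V)
```

```text
top t13.93 blade 24 [154.4 157.7 161.3] net [(0.79, 170.0)]
side t14.03 blade 12 [150.4 152.2 156.3] net [(0.73, 150.8)]
14.125 [527.09089318 -70.54294348  52.31615378] -19.723138371746625 531.424289055733
```

View pics/c_side.png

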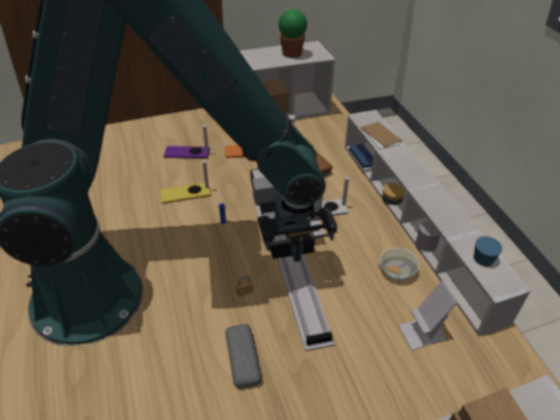

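The finger at (297,250) sits just behind the rear buffer with the carriage nearly stopped. Now a slow push of 4 mm/s.

Request:
servo_tool(series=[[0.0006, 0, 0, 0, 0, 0, -1], [0.0012, 0, 0, 0, 0, 0, -1], [0.0018, 0, 0, 0, 0, 0, -1], [0.0025, 0, 0, 0, 0, 0, -1], [0.0031, 0, 0, 0, 0, 0, -1], [0.0037, 0, 0, 0, 0, 0, -1], [0.0044, 0, 0, 0, 0, 0, -1], [0.005, 0, 0, 0, 0, 0, -1], [0.0056, 0, 0, 0, 0, 0, -1], [0.0062, 0, 0, 0, 0, 0, -1]])

```text
time: 15.38
ee_pos: [527.6, -65.5, 52.3]
orientation: [[0.095, 0.995, 0.0], [0.995, -0.095, -0.0], [-0.0, 0.0, -1.0]]
ft_force: [-0.1, -0.4, 0.2]
width: 0.2
gripper_force: 0.0
```

Run:
```python
from h import *
for i in range(3):meas(("top",))
o=arm.observe();print(o["time"],o["ee_pos"][:2]@U,o["ft_force"])
```

```text
top t15.38 blade 23 [162.6 166.  169.6] net [(0.56, 169.3), (0.31, 480.6)]
top t15.47 blade 22 [163.2 166.5 169.9] net [(0.96, 171.4), (0.53, 193.5)]
top t15.57 blade 24 [163.9 167.8 171.2] net [(0.82, 173.3)]
15.675 -14.688760733244207 [-0.09456074  0.8051014   0.10931492]
```

Request:
servo_tool(series=[[-0.03, 0, 0, 0, 0, 0, -1], [-0.06, 0, -0.05, 0, 0, 0, -1], [-0.06, 0, -0.12, 0, 0, 0, -1], [-0.06, 0, -0.12, 0, 0, 0, -1], [-0.06, 0, -0.12, 0, 0, 0, -1], [-0.06, 0, -0.12, 0, 0, 0, -1], [-0.06, 0, -0.12, 0, 0, 0, -1], [-0.06, 0, -0.12, 0, 0, 0, -1]])

```text
time: 16.68
ee_pos: [522.8, -113.2, 147.7]
orientation: [[0.095, 0.995, -0.001], [0.995, -0.095, 0.0], [0.0, -0.001, -1.0]]
ft_force: [0.7, -0.6, 1.0]
width: 0.5
gripper_force: 0.0
```

Run:
```python
from h import *
meas();meas()
```

```text
top t16.68 blade 25 [170.3 174.  177.4] net [(0.66, 179.3)]
side t16.77 blade 20 [167.6 170.  173. ] net [(0.89, 173.0)]
top t16.88 blade 26 [171.2 174.7 178.4] net [(0.75, 182.0)]
side t16.98 blade 20 [167.1 169.9 171.6] net [(0.87, 166.2)]
```

Request:
servo_tool(series=[[0, 0, -0.08, 0, 0, 0, -1], [0, 0, -0.08, 0, 0, 0, -1], [0, 0, -0.08, 0, 0, 0, -1], [0, 0, -0.08, 0, 0, 0, -1], [0, 0, -0.08, 0, 0, 0, -1], [0, 0, -0.08, 0, 0, 0, -1], [0, 0, -0.08, 0, 0, 0, -1], [0, 0, -0.08, 0, 0, 0, -1], [0, 0, -0.08, 0, 0, 0, -1], [0, 0, -0.08, 0, 0, 0, -1]])

```text
time: 18.32
ee_pos: [523.0, -113.3, 212.4]
orientation: [[0.095, 0.995, 0.0], [0.995, -0.095, 0.0], [0.0, 0.0, -1.0]]
ft_force: [0.7, 0.0, -0.2]
width: 0.1
gripper_force: 0.0
```

Request:
servo_tool(series=[[0, 0, 0, 0, 0, 0, -1], [0, 0, 0, 0, 0, 0, -1], [0, 0, 0, 0, 0, 0, -1], [0, 0, 0, 0, 0, 0, -1], [0, 0, 0, 0, 0, 0, -1], [0, 0, 0, 0, 0, 0, -1], [0, 0, 0, 0, 0, 0, -1], [0, 0, 0, 0, 0, 0, -1], [0, 0, 0, 0, 0, 0, -1], [0, 0, 0, 0, 0, 0, -1]])

```text
time: 19.58
ee_pos: [523.0, -113.3, 212.3]
orientation: [[0.095, 0.995, -0.0], [0.995, -0.095, -0.0], [-0.0, -0.0, -1.0]]
ft_force: [0.0, 0.1, -0.4]
width: 0.2
gripper_force: 0.0
```

Run:
```python
from h import *
meas(save="d");meas()
for c in("top","side"):
    im,d=snapshot(c);P=cloud(c,d);s=P[...,:2]@U;v=P[...,:2]@V;Z=P[...,2]
    for n,a,lo in(("blade",(v>628)&(v<654),75),("post",(v>712)&(v<742),75)):
        m=a&(Z>lo)&(Z<116)&(s>140)&(s<230);print(c,n,m.sum(),np.round(np.percentile(s[m],[5,50,95]),1),np.median(Z[m]))
    m=(abs(Z-86)<4)&(abs(v-531)<65)&(s>-10)&(s<380);r=cv2.minAreaRect(P[m][:,:2].astype(np.float32));print(c,"bufs centre s",np.array(r[0])@U,r[1:])
    m=(abs(Z-12)<4)&(abs(v-660)<95)&(abs(s-188)<38);x=s[m];print(c,"pad s",np.percentile(x,[2,50,98]))
im=cv2.imread("pics/d_top.png");cv2.imwrite("pics/crop_d.png",cv2.resize(im[140:270,190:340],None,fx=4.5,fy=4.5,interpolation=cv2.INTER_CUBIC))
```

```text
top t19.57 blade 28 [175.5 179.5 183. ] net [(0.56, 181.9)]
side t19.68 blade 4 [170.1 173.1 177.3] net []
top t19.77 blade 26 [175.7 179.4 183. ] net [(0.76, 177.1)]
side t19.88 blade 4 [171.9 174.8 181. ] net []
top blade 28 [175.5 179.5 183. ] 99.01668292862666
top post 22 [185.9 190.4 193.4] 104.91127959627806
top bufs centre s 179.60423183288574 ((319.3289794921875, 115.06216430664062), 84.44303131103516)
top pad s [161.95338698 192.76331296 218.14545737]
side blade 4 [169.7 171.2 173.9] 88.32578437681042
side post 3 [185.7 187.1 190.6] 111.42072183210053
side bufs centre s 174.99500118865967 ((331.60748291015625, 112.13694763183594), 88.66983795166016)
side pad s [156.48231491 179.77526625 214.08720276]
```

View pics/crop_d.png

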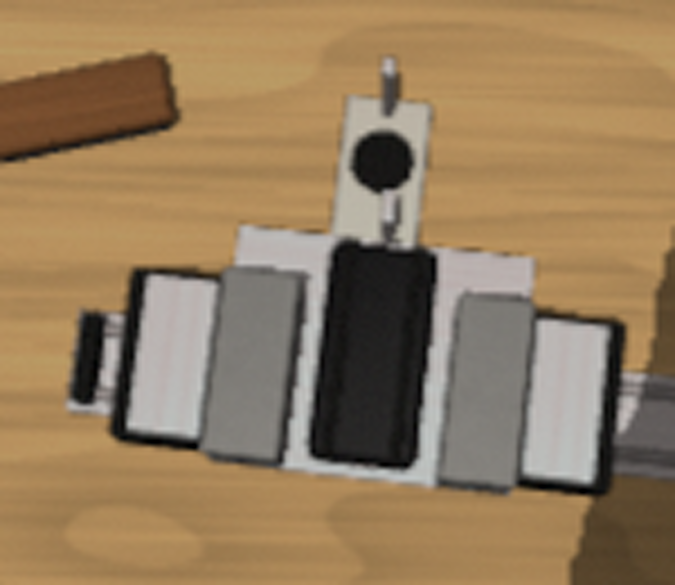

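The crop shows the blade (390,215) at rest about 10 mm short of the post's line (390,85; the view is tilted). I'll give it one more very gentle nudge to centre it.

Request:
servo_tool(series=[[0, 0, 0.2, 0, 0, 0, -1], [0, 0, 0.2, 0, 0, 0, -1], [0, 0, 0.2, 0, 0, 0, -1], [0.035, 0, 0.2, 0, 0, 0, -1], [0.06, 0, 0.2, 0, 0, 0, -1], [0.07, 0, 0.2, 0, 0, 0, -1], [0.07, 0, 0.2, 0, 0, 0, -1]])

```text
time: 20.95
ee_pos: [528.8, -57.3, 52.9]
orientation: [[0.094, 0.996, 0.001], [0.996, -0.094, -0.0], [-0.0, 0.001, -1.0]]
ft_force: [-0.2, -0.9, 1.0]
width: 0.8
gripper_force: 0.0
```

Run:
```python
from h import *
meas(("top",));o=arm.observe();print(o["time"],o["ee_pos"],o["ee_pos"][:2]@U,o["ee_pos"][:2]@V)
```

```text
top t20.95 blade 26 [175.5 178.9 183.1] net [(0.88, 181.5)]
21.05 [528.61333587 -57.90122248  52.73893528] -6.993719276013682 531.7286516414927
```

Request:
servo_tool(series=[[0.004, 0, 0, 0, 0, 0, -1], [0.0075, 0, 0, 0, 0, 0, -1], [0.00794, 0, 0, 0, 0, 0, -1], [0.00838, 0, 0, 0, 0, 0, -1], [0.00882, 0, 0, 0, 0, 0, -1], [0.00926, 0, 0, 0, 0, 0, -1], [0.0097, 0, 0, 0, 0, 0, -1], [0.01014, 0, 0, 0, 0, 0, -1], [0.01058, 0, 0, 0, 0, 0, -1], [0.01102, 0, 0, 0, 0, 0, -1]])

```text
time: 22.3
ee_pos: [529.2, -48.8, 52.3]
orientation: [[0.095, 0.995, 0.0], [0.995, -0.095, 0.0], [0.0, 0.0, -1.0]]
ft_force: [1.1, -0.3, -1.3]
width: 0.5
gripper_force: 0.0
```

Request:
servo_tool(series=[[0.00044, 0, 0, 0, 0, 0, -1], [0.00088, 0, 0, 0, 0, 0, -1], [0.00132, 0, 0, 0, 0, 0, -1], [0.00176, 0, 0, 0, 0, 0, -1], [0.0022, 0, 0, 0, 0, 0, -1], [0.00264, 0, 0, 0, 0, 0, -1], [0.00308, 0, 0, 0, 0, 0, -1], [0.00352, 0, 0, 0, 0, 0, -1], [0.00396, 0, 0, 0, 0, 0, -1], [0.0044, 0, 0, 0, 0, 0, -1]])

```text
time: 23.55
ee_pos: [529.5, -45.3, 52.3]
orientation: [[0.095, 0.995, -0.0], [0.995, -0.095, -0.0], [-0.0, -0.0, -1.0]]
ft_force: [0.5, 0.4, -0.1]
width: 0.2
gripper_force: 0.0
```

Run:
```python
from h import *
meas(("top",));meas(("top",));o=arm.observe();print(o["time"],o["ee_pos"][:2]@U,o["ft_force"])
```

```text
top t23.55 blade 25 [181.5 184.7 188.7] net [(0.96, 185.3), (0.28, -241.3)]
top t23.65 blade 25 [181.9 185.7 189. ] net [(0.98, 190.4)]
23.75 5.628315445609496 [-0.38269099 -0.18886537 -0.93276775]
```

Request:
servo_tool(series=[[-0.03, 0, 0, 0, 0, 0, -1], [-0.06, 0, -0.05, 0, 0, 0, -1], [-0.06, 0, -0.12, 0, 0, 0, -1], [-0.06, 0, -0.2, 0, 0, 0, -1], [-0.06, 0, -0.2, 0, 0, 0, -1], [-0.06, 0, -0.2, 0, 0, 0, -1], [-0.06, 0, -0.2, 0, 0, 0, -1], [-0.06, 0, -0.2, 0, 0, 0, -1], [-0.06, 0, -0.2, 0, 0, 0, -1], [-0.06, 0, -0.2, 0, 0, 0, -1]])

```text
time: 25.0
ee_pos: [524.9, -93.0, 212.0]
orientation: [[0.095, 0.995, -0.001], [0.995, -0.095, 0.0], [0.0, -0.001, -1.0]]
ft_force: [0.8, 0.2, 0.1]
width: 0.4
gripper_force: 0.0
```

Request:
servo_tool(series=[[0, 0, 0, 0, 0, 0, -1], [0, 0, 0, 0, 0, 0, -1], [0, 0, 0, 0, 0, 0, -1], [0, 0, 0, 0, 0, 0, -1], [0, 0, 0, 0, 0, 0, -1], [0, 0, 0, 0, 0, 0, -1], [0, 0, 0, 0, 0, 0, -1], [0, 0, 0, 0, 0, 0, -1], [0, 0, 0, 0, 0, 0, -1], [0, 0, 0, 0, 0, 0, -1]])

```text
time: 26.25
ee_pos: [525.0, -93.1, 212.3]
orientation: [[0.095, 0.995, 0.0], [0.995, -0.095, 0.0], [0.0, 0.0, -1.0]]
ft_force: [0.3, -0.4, -0.0]
width: 0.8
gripper_force: 0.0
```

Request:
servo_tool(series=[[0, 0, 0, 0, 0, 0, -1], [0, 0, 0, 0, 0, 0, -1], [0, 0, 0, 0, 0, 0, -1], [0, 0, 0, 0, 0, 0, -1], [0, 0, 0, 0, 0, 0, -1], [0, 0, 0, 0, 0, 0, -1], [0, 0, 0, 0, 0, 0, -1], [0, 0, 0, 0, 0, 0, -1], [0, 0, 0, 0, 0, 0, -1], [0, 0, 0, 0, 0, 0, -1]])

```text
time: 27.5
ee_pos: [524.9, -93.1, 212.3]
orientation: [[0.095, 0.995, 0.0], [0.995, -0.095, -0.0], [-0.0, 0.0, -1.0]]
ft_force: [-0.6, 0.6, 0.7]
width: 0.4
gripper_force: 0.0
```

Run:
```python
from h import *
meas(save="e");meas(("top",))
im,d=snapshot("top");P=cloud("top",d);s=P[...,:2]@U;v=P[...,:2]@V;Z=P[...,2]
m=(v>712)&(v<742)&(Z>75)&(Z<116)&(s>140)&(s<230);print("post",np.median(s[m]))
m=(abs(Z-86)<4)&(abs(v-531)<65)&(s>-10)&(s<380);r=cv2.minAreaRect(P[m][:,:2].astype(np.float32));print("bufs",np.array(r[0])@U)
```

```text
top t27.50 blade 23 [185.7 189.  192.5] net [(0.8, 192.9), (0.65, 474.6)]
side t27.60 blade 13 [182.1 184.8 187. ] net [(0.82, 194.1)]
top t27.70 blade 23 [185.7 189.3 192.5] net [(0.92, 198.9)]
post 190.38193004307206
bufs 189.26345328063962
```

The blade is at s = 189.2 mm and the post at 190.4 mm. The carriage is at rest and the hand is clear, so I'm handing in.

```bash
python3 -c "
from rig import job
print(job.job_done())"
```

```text
the job is handed in; nothing more can be done
None
```

The job is handed in: the carriage stands still with its index blade about 1 mm from the dock's post line by the top camera, the hand is clear above it, and about 28 s had passed; the hand-in call gave no verdict.

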